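# Mount the mirror carrier on the kinematic seat

### The job

Turn the carousel by its knob until the carrier with the round mirror stands at the open front, clear of the hood, then lift that carrier out by its handle and press it down onto the three balls of the kinematic seat, nose over the single ball, until both sprung rollers snap over its side bars and it sits fully home and level. Let go of it, leave the other two carriers in the carousel, and do not knock over or push away the dropper bottle, the cooling block or the timer.

Things in the scene. Friction and masses are not known exactly. Their poses are not given: they have to be found in the camera images.
- mirror_carrier: The carrier with the round mirror: T-shaped aluminium plate, about 0.25 kg. Origin at the level of its feet's lower edges (it stands on these), x toward the narrow end (nose), y left, z up. Plate z 12 to 22 mm: wide part x -36 to 10, y +-46 mm; nose x 10 to 42, y +-17 mm. Under it three inverted-V feet (45 degree flanks, mouth 24 mm, depth 12 mm) at (30, 0), (-20, 28), (-20, -28) mm.
- mirror_carrier_grip (a point): Where to put the TCP: middle of the mirror carrier's handle, at (-8, 0, 60) mm of its frame. The handle is a black upright rib, x -25 to 9 mm, y +-7 mm (14 mm thick: grip it across y), from the plate's top z = 22 up to z = 75 mm.
- mirror_carrier_nose (a point): Upper edge of the mirror carrier's nose tip, at (42, 0, 22) mm of its frame. On the nose stands a black disc 36 mm in diameter that holds the mirror: x 26 to 34 mm, up to z = 60 mm.
- mirror_carrier_heel (a point): Upper edge of the mirror carrier's wide end, in the middle, at (-36, 0, 22) mm of its frame.
- mirror_carrier_bars (a point): Midway between the mirror carrier's two side bars, at (-8, 0, 17) mm of its frame. The bars are round steel, 12 mm in diameter, along x (-32 to 16 mm) on the plate's edges at y = +-46 mm, so the carrier is 104 mm wide.
- frame_carrier: Same T-shaped plate, feet, handle and frame as the mirror carrier (origin under the plate at the feet's lower edges, x to the nose, z up), but its nose carries an upright empty square frame, 37 mm wide and high. It shares the carousel with the mirror carrier and is to stay in it.
- tube_carrier: Same T-shaped plate, feet, handle and frame as the mirror carrier (origin under the plate at the feet's lower edges, x to the nose, z up), but its nose carries a lying black tube, 18 mm in diameter, 32 mm long, along x. It shares the carousel with the mirror carrier and is to stay in it.
- seat: Kinematic seat: dark steel T-shaped base fixed to the table, 124 mm wide; origin on the table, x toward its narrow end (single ball), z up. Three steel balls, radius 6 mm, centres at (30, 0), (-20, 28), (-20, -28) mm, z = 34 mm. A carrier that is home has its frame parallel to the seat's and its origin at (0, 0, 30.5) mm. Nothing on the seat is higher than 62 mm.
- seat_nose (a point): Where the carrier's nose point lies when home: (42, 0, 52.5) mm of the seat's frame.
- seat_heel (a point): Where the carrier's heel point lies when home: (-36, 0, 52.5) mm of the seat's frame.
- seat_roller_left (a point): Centre of the seat's left roller when the seat is empty, at (-8, 53.5, 54.8) mm of its frame: radius 6 mm, 18 mm long along x, on a spring arm hinged at the base that holds it inward with about 5 N. Side bars pressed straight down between the rollers swing them outward: first touch about 17 mm above home, about 15 N in all.
- seat_roller_right (a point): Same for the right roller, at (-8, -53.5, 54.8) mm of the seat's frame. Once the side bars are past the rollers' middle, from 7 mm above home downward, the rollers roll over the bars and pull the carrier home onto the balls (about 9 N in all).
- carousel: Fixed foot and clear hood of the carousel. Origin on the table on the turning axis, -x toward the open front, z up. The hood's flat roof covers x -20 to 140 mm, y +-135 mm, z 102 to 107 mm, on a rear wall at x = 138 mm and two rear posts; from above only the front is open.
- carousel_front (a point): Where the origin of a carrier lies when it is at the open front: (-75, 0, 16) mm of the carousel's frame, its nose toward the axis.
- turntable: Turning disc, 250 mm in diameter; origin on the axis 10 mm above the table, its top 16 mm above the table; z up. Three 16 mm high dividers make compartments 120 degrees apart, centred 75 mm from the axis, one carrier in each, nose toward the axis. When its yaw equals the carousel's the mirror carrier is at the front. Turns endlessly both ways and stays where left (0.05 N m).
- knob (a point): Where to grip the turntable's knob, on the axis 132 mm above the table. The knob is a black upright fluted cylinder, 44 mm in diameter, above the hood, from 110 to 142 mm above the table; it turns the disc one to one.
- dropper_bottle: Bystander: small dropper bottle, 33 mm in diameter, 102 mm tall; origin under its middle.
- cool_rack: Bystander: cooling block with tubes, 66 x 98 x 59 mm; origin under its middle, long side along y.
- timer: Bystander: countdown timer lying flat, 62 x 72 x 17 mm; origin under its middle.

How it is judged:
By the outcome, as a careful person would: the job done as asked, in the order asked, and still so for the second after the job is handed in, with the robot touching nothing.
It also fails if it takes over 64 s, if anything falls off the work surface, if the arm or the gripper's body presses on something with over 40 N, if the wrist force passes 120 N, or if a joint passes its speed limit or range.

### The arm

A 6-joint arm with a two-finger parallel gripper is mounted at the origin on a cart in front of the work surface, level with it; the furniture and walls round the work are solid. World frame = base frame: x ahead of the robot, y to its left, z up, the work surface at z = 0. Lengths are in mm, angles in rad, forces in N, time in s.
With the tool pointing down it reaches from about 350 to 975 mm from the base axis. Payload 7.1 kg.
Tool frame: the origin (TCP) lies between the finger pads, 19 mm behind the fingertips; this is the grasp point; z points along the fingers, y is the line along which they close (so a half turn about z gives the same grasp; the last joint's range is limited). The gripper opens to 88 mm and grips with 3 to 60 N. Pads are 20 mm wide; open, the fingers measure 115 mm over their backs; the gripper's body (75 mm by 178 mm) begins 61 mm behind the grasp point.
Start: joints at [-1.348, 0.423, 1.63, -0, 1.089, -0.019], TCP at [149.676, -606.797, 241.375] pointing down, gripper open.
Joint ranges: [-3, 3], [-0.9, 2.11], [0.09, 2.58], [-1.31, 4.45], [0.11, 2.69], [-2.54, 2.54]. Speed limits (rad/s): [2.39, 2.39, 3.01, 3.14, 3.14, 3.14].

### API

Orientations are given as a rotation vector (axis times angle).
In Python, from workcell import get_obs, vision, ctrl gives the robot as it stands.
- The arm moves only by the tool step_arm, never from a script. Its argument "plan" is a list of rows, each a list of 7 numbers: the opening, from -1 (shut) to 1 (fully open), then the shift along the tool's x, y, z as a fraction of full scale, then the turn, a rotation vector about the tool's x, y, z as a fraction of full scale. In form: [[fingers, dx, dy, dz, wx, wy, wz], ...]. A call has 1 to 20 rows; each row shifts and turns the commanded pose from where the row before left it, along the tool's axes as they then stand; what a row does not reach is not made up. Full scale, the value 1, is 50 mm for a shift and 0.12 rad for a turn. A row lasts 1/8 s, in which the tool goes at most 62.5 mm and 10.7 degrees, less where a joint would pass 70% of its speed; a pose out of reach is approached as far as the arm can. A call with a number of a shift or a turn outside -1 to 1 is refused whole. A call with a gripper value outside its range is refused whole. The fingers move at their own pace and stop on an object; the grip force is fixed at half the most. Time passes only in rows, so rows that do not move let the fingers close. It gives the time, the measured TCP pose, the force, the opening and the grip force at its end, in the units of the state.
- get_obs(): the state, without advancing time (a new reading comes with each control period).
- vision.get_image(name): name is "scene" or "top" or "wrist"; returns a dict with "pixels" (400x640x3 uint8, red, green, blue), "depth" (400x640 float32, mm along the optical axis (not along the pixel's ray), 0 where there is no reading), "fx", "fy", "cx", "cy" (pixels), "T" (4x4, takes a point from camera to world coordinates); the wrist camera has in their place "T_tool_cam" (4x4, takes a point from camera to tool coordinates, whose origin is the TCP and whose axes are the flange's). Camera axes: x right, y down, z forward; pixel columns grow to the right and rows downward; lengths in mm; the calibration is good to about 2 mm. The wrist camera is an equidistant fisheye: a pixel r from the principal point sees the ray r / f radians off the axis. A picture is of the moment at which its call begins: read the wrist's pose just before it.
- ctrl.close_job(): hands the job in; it is judged then, once.
The state is a dict: "t": time; "qpos": joint angles; "qvel": joint speeds; "joint_torque": joint torques, N m; "ee_pos": TCP position; "orientation": TCP orientation; "ft_force": force on the tool from outside, world axes, zero at the start; "moment": the same for the moment, N m; "width": finger opening in mm; "grasp_force": force on a finger pad.
Only numpy, scipy, OpenCV 4.12 (cv2) and the standard library are available. Lean on these libraries where they do the work, as an engineer would, in place of code of your own. Each camera call takes 0.05 s, during which the arm holds its last target. There are 200 camera calls.

## Working session

There is one attempt and no reset: what is moved stays moved. The work goes in short steps, Python scripts to look and compute and a tool call to move; the robot and the scene stay as the last step left them, time stands still between calls to the robot, and variables do not carry over. Pictures are saved under pics/ and viewed, at most 12 in all, crops included, and the job is handed in when it is done.

Besides the shell and the picture viewer there is one more tool, called after "Emit:" in YAML: its name, and indented under it one key for each argument. step_arm: Moves the arm, as the interface text tells. Its arguments: {"type":"object","properties":{"plan":{"type":"array","items":{"type":"array","items":{"type":"number","minimum":-1,"maximum":1}}}},"required":["plan"]}

```bash
mkdir -p pics
cat > h.py <<'E'
import numpy as np, cv2
from scipy.spatial.transform import Rotation as R
from workcell import get_obs, vision, ctrl
def ray_plane(im,u,v,z):
    T=im["T"]; d=np.array([(u-im["cx"])/im["fx"],(v-im["cy"])/im["fy"],1.]); d=T[:3,:3]@d; o=T[:3,3]
    return o+d*(z-o[2])/d[2]
def world(im):
    d=im["depth"]; v,u=np.indices(d.shape)
    p=np.stack([(u-im["cx"])/im["fx"]*d,(v-im["cy"])/im["fy"]*d,d],-1)
    return p@im["T"][:3,:3].T+im["T"][:3,3]
def proj(im,p):
    T=np.linalg.inv(im["T"]); q=T[:3,:3]@np.array(p,float)+T[:3,3]
    return q[0]/q[2]*im["fx"]+im["cx"], q[1]/q[2]*im["fy"]+im["cy"]
E
python3 - <<'E'
from h import *
for n in ["top","scene"]:
    im=vision.get_image(n); np.savez(n+".npz",**im); cv2.imwrite(f"pics/{n}0.png",im["pixels"][...,::-1])
    print(n,im["T"].round(2).tolist(),im["fx"],im["cx"],im["cy"])
o=get_obs();print(o["t"],o["ee_pos"],o["orientation"],o["width"])
E
```

```text
top [[-0.02, -0.99, 0.13, 434.32], [-1.0, 0.02, 0.03, 122.94], [-0.03, -0.13, -0.99, 1046.44], [0.0, 0.0, 0.0, 1.0]] 362.8895740883039 320.38600611552914 198.7115111784596
scene [[-0.47, -0.41, 0.78, -470.16], [-0.88, 0.23, -0.41, 647.29], [-0.01, -0.88, -0.47, 711.26], [0.0, 0.0, 0.0, 1.0]] 483.18132599213794 316.00564888382814 197.7820139201218
0.1 [ 149.57172725 -606.3427752   240.67311975] [-3.11726489e+00 -3.78773829e-01  2.64569387e-04] 88.21974035919303
```

View pics/top0.png

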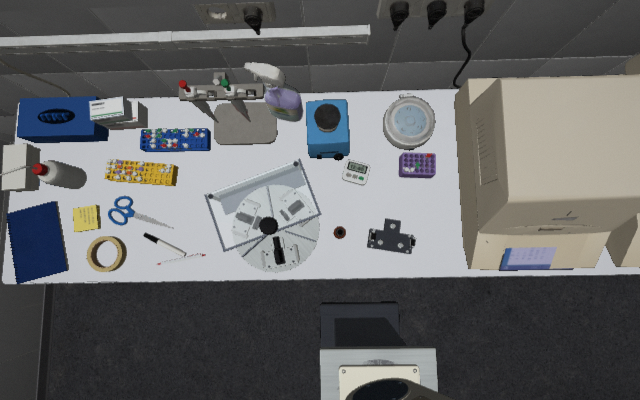

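View pics/scene0.png

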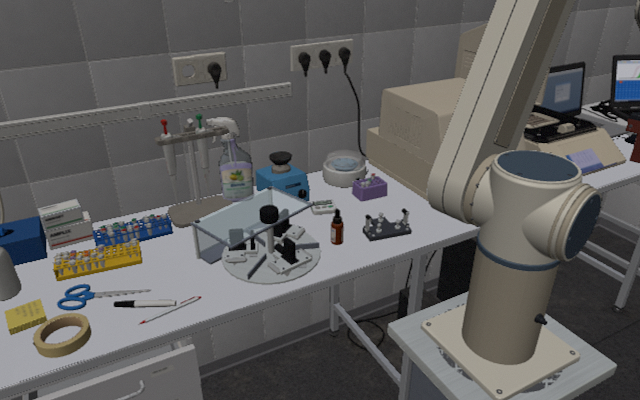

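The top view shows the carousel at about (272,228), the seat at (392,238), the bottle at (340,232), the timer at (355,172) and the rack at (417,165). I'll enlarge the carousel and seat area next.

Run:
```python
from h import *
t=dict(np.load("top.npz"));s=dict(np.load("scene.npz"))
a=cv2.resize(t["pixels"][150:285,195:425,::-1],None,fx=3.47,fy=3.47,interpolation=cv2.INTER_CUBIC)
cv2.imwrite("pics/ta.png",a)
b=cv2.resize(s["pixels"][180:285,190:420,::-1],None,fx=3.47,fy=3.47,interpolation=cv2.INTER_CUBIC)
cv2.imwrite("pics/sa.png",b)
print(ray_plane(t,268,226,142),ray_plane(t,392,238,25),ray_plane(t,340,232,100))
w=world(t); 
for u,v in [(268,226),(277,245),(265,262),(300,250),(392,240),(340,230),(405,242)]: print(u,v,w[v,u].round(0))
```

```text
[485.21168132 278.1648335  142.        ] [451.57867899 -48.53854278  25.        ] [468.31619749  97.67014045 100.        ]
268 226 [485. 278. 143.]
277 245 [438. 268.  56.]
265 262 [392. 304.  37.]
300 250 [423. 209.  16.]
392 240 [446. -50.  14.]
340 230 [474.  98.  99.]
405 242 [440. -86.  13.]
```

View pics/ta.png

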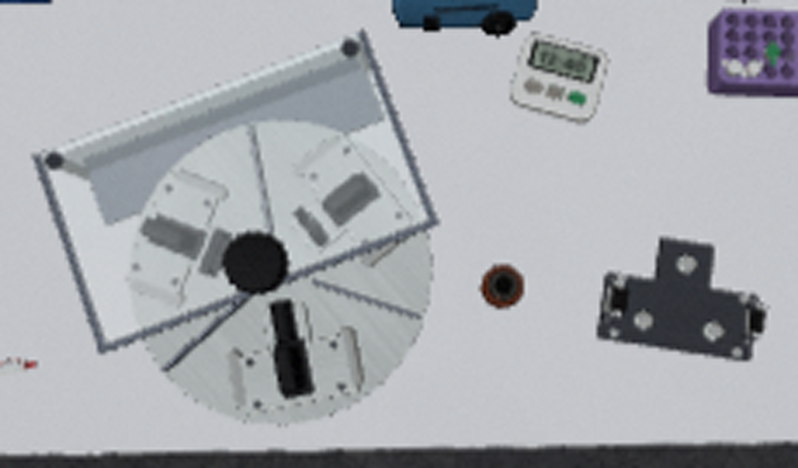

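View pics/sa.png

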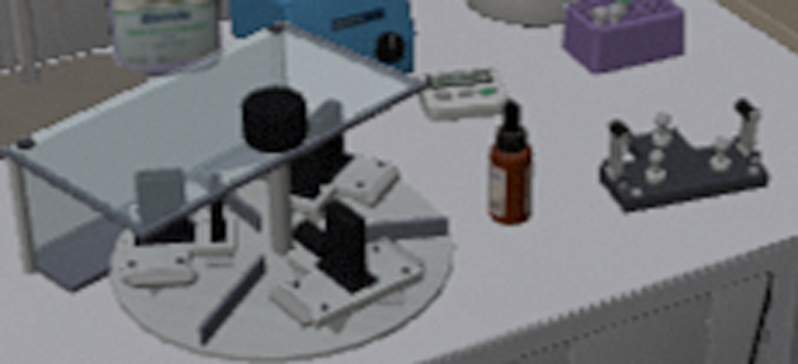

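Front compartment holds the tube carrier (long black along the nose). The two carriers under the hood need a closer look to tell disc from frame. First, coarse poses.

Run:
```python
from h import *
t=dict(np.load("top.npz"))
f=lambda x,y,z: ray_plane(t,195+(x+.5)/3.47-.5,150+(y+.5)/3.47-.5,z)
C=[f(*p,107) for p in [(103,350),(437,221),(365,30),(37,155)]]
for c in C: print("hood",c.round(1))
e=C[1]-C[0]; e2=C[2]-C[3]; s=C[2]-C[1]
print(np.linalg.norm(e),np.linalg.norm(e2),np.linalg.norm(s))
for q in (e,e2): print("car yaw (y axis dir) ",np.degrees(np.arctan2(q[1],q[0]))+90)  # e is -y dir
k=f(256,263,142);print("knob",k)
b=[f(*p,38) for p in [(686,264),(644,320),(713,331)]]
for p in b:print("ball",p.round(1))
m=(b[1]+b[2])/2; d=b[0]-m; print("seat yaw",np.degrees(np.arctan2(d[1],d[0])),np.linalg.norm(d),np.linalg.norm(b[1]-b[2]),"orig",m+d*.4)
print("tube handle",f(292,362,91),"rim",[f(*p,16) for p in [(433,250),(128,250)]])
im=vision.get_image("wrist");print({k:(v if np.size(v)<20 else '') for k,v in im.items()})
```

```text
hood [426.2 397.4 107. ]
hood [517.3 147.  107. ]
hood [664.9 199.4 107. ]
hood [574.  450.3 107. ]
266.48364159856226 266.89757930739427 156.6235391381242
car yaw (y axis dir)  20.001406436673037
car yaw (y axis dir)  19.930181803963734
knob [486.59778687 277.11241726 142.        ]
ball [485.  -48.7  38. ]
ball [441.4 -13.7  38. ]
ball [431.8 -67.7  38. ]
seat yaw -9.432280632669375 49.08732346134061 54.78368087076275 orig [455.96893011 -43.9184486   38.        ]
tube handle [414.5407595  258.57887676  91.        ] rim [array([501.6372185 , 153.06488736,  16.        ]), array([506.67976419, 404.54342467,  16.        ])]
{'pixels': '', 'depth': '', 'fx': 309.70691628693146, 'fy': 309.70691628693146, 'cx': 319.75788457541904, 'cy': 201.4046320318592, 'T_tool_cam': array([[ 6.93657505e-04, -9.60235938e-01, -2.79188935e-01,
         7.71450947e+01],
       [ 9.99999102e-01,  3.45834867e-04,  1.29508648e-03,
        -7.22073870e-01],
       [-1.14703531e-03, -2.79189583e-01,  9.60235315e-01,
        -1.43042316e+02],
       [ 0.00000000e+00,  0.00000000e+00,  0.00000000e+00,
         1.00000000e+00]])}
```

Run:
```python
from h import *
t=dict(np.load("top.npz")); w=world(t).reshape(-1,3); ok=t["depth"].reshape(-1)>0
q=w[ok&(w[:,2]>25)&(w[:,1]<-120)&(w[:,0]>300)&(w[:,2]<600)]
for lo in range(300,760,50):
    s=q[(q[:,0]>=lo)&(q[:,0]<lo+50)]
    if len(s): print(lo,"max y",np.percentile(s[:,1],99).round(),"zmax",s[:,2].max().round(), len(s))
```

```text
350 max y -244.0 zmax 91.0 2185
400 max y -243.0 zmax 130.0 3376
450 max y -243.0 zmax 241.0 4079
500 max y -242.0 zmax 292.0 4400
550 max y -242.0 zmax 294.0 4093
600 max y -132.0 zmax 296.0 4261
650 max y -131.0 zmax 296.0 4309
700 max y -126.0 zmax 297.0 4307
750 max y -125.0 zmax 299.0 3264
```

Emit:
step_arm:
  plan:
    - [1,0.54,-0.8,0,0,0,0]
    - [1,0.54,-0.8,0,0,0,0]
    - [1,0.54,-0.8,0,0,0,0]
    - [1,0.54,-0.8,0,0,0,0]
    - [1,0.54,-0.8,0,0,0,0]
    - [1,0.54,-0.8,0,0,0,0]
    - [1,0.54,-0.8,0,0,0,0]
    - [1,0.54,-0.8,0,0,0,0]
    - [1,0.54,-0.8,0,0,0,0]
    - [1,0.53,-0.57,0,0,0,0]
    - [1,0.53,-0.57,0,0,0,0]
    - [1,0.53,-0.57,0,0,0,0]
    - [1,0.53,-0.57,0,0,0,0]
    - [1,0,0,0,0,0,0]
    - [1,0,0,0,0,0,0]

```text
t: 2.02
ee_pos: [374.6, -63.1, 241.2]
orientation: [-3.119, -0.38, 0.001]
ft_force: [-0.2, -0.1, -0.7]
width: 88.2
grasp_force: 0.0
```

```bash
cat >> h.py <<'E'
def shot(name):
    o=get_obs(); im=vision.get_image("wrist"); H=np.eye(4); H[:3,:3]=R.from_rotvec(o["orientation"]).as_matrix(); H[:3,3]=o["ee_pos"]
    im["T"]=H@im["T_tool_cam"]; np.savez(name+".npz",**im); cv2.imwrite(f"pics/{name}.png",im["pixels"][...,::-1])
    yaw=np.degrees(np.arctan2(H[1,0],H[0,0])); print("t",o["t"],"tcp",np.round(o["ee_pos"],1),"yaw",yaw.round(2),"tilt",H[:3,2].round(3),"q",np.round(o["qpos"],2)); return im
def fray(im,u,v,z):
    x=np.array([u-im["cx"],v-im["cy"]]); r=np.hypot(*x); th=r/im["fx"]
    d=im["T"][:3,:3]@np.array([*(np.sin(th)*x/max(r,1e-9)),np.cos(th)]); o=im["T"][:3,3]
    return o+d*(z-o[2])/d[2]
def fproj(im,p):
    T=np.linalg.inv(im["T"]); q=T[:3,:3]@np.array(p,float)+T[:3,3]; n=np.hypot(q[0],q[1]); r=im["fx"]*np.arctan2(n,q[2])
    return q[0]/n*r+im["cx"], q[1]/n*r+im["cy"]
E
python3 - <<'E'
from h import *
im=shot("w1")
print(fproj(im,(456,-44,34)))
E
```

```text
t 2.025 tcp [374.6 -63.1 241.2] yaw 13.9 tilt [-0.001 -0.    -1.   ] q [-0.2   0.05  2.13 -0.    0.96  1.13]
(np.float64(320.94984560240005), np.float64(107.89252109048842))
```

View pics/w1.png

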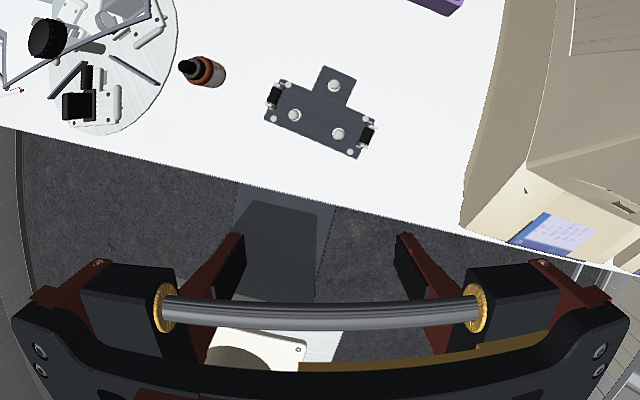

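The wrist view shows the balls at (334,85), (294,115), (338,134) on the dark seat, the bottle at (205,71), and the carousel at the upper left.

Run:
```python
from h import *
im=dict(np.load("w1.npz")); g=cv2.cvtColor(im["pixels"],cv2.COLOR_RGB2GRAY)
P=[]
for u,v in [(334,85),(294,115),(338,134)]:
    m=np.zeros_like(g); m[v-11:v+12,u-11:u+12]=(g[v-11:v+12,u-11:u+12]>115)*1
    n,l,s,c=cv2.connectedComponentsWithStats(m); i=1+np.argmax(s[1:,4]); p=fray(im,*c[i],34); P.append(p); print(s[i],c[i].round(1),p.round(1))
m=(P[1]+P[2])/2; d=P[0]-m
print("len",np.linalg.norm(d),np.linalg.norm(P[1]-P[2]),"yaw",np.degrees(np.arctan2(d[1],d[0])),np.degrees(np.arctan2(*(P[1]-P[2])[[1,0]]))-90,"origin",np.mean(P,0)+ (d*(10/3)/np.linalg.norm(d)))
cv2.imwrite("pics/w1c.png",cv2.resize(im["pixels"][0:150,0:190,::-1],None,fx=4,fy=4,interpolation=cv2.INTER_CUBIC))
```

```text
[327  79  14  13 129] [333.4  85.2] [484.4 -51.2  34. ]
[288 109  14  13 128] [294.4 114.6] [441.7 -16.9  34. ]
[332 128  13  12 123] [337.7 133.4] [432.6 -69.2  34. ]
len 47.97387254547135 53.10697161793145 yaw -9.773301048736 -9.821775444459632 origin [456.21627724 -46.35382772  34.        ]
```

View pics/w1c.png

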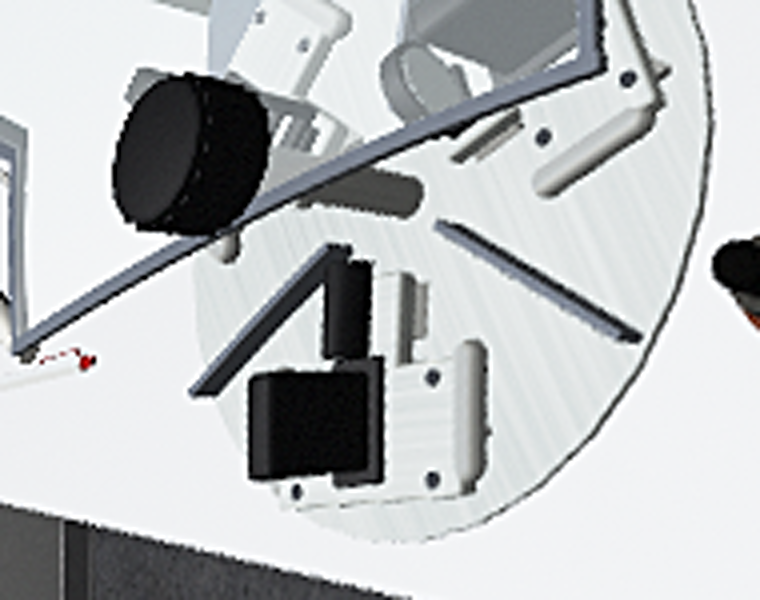

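The round disc is plainly visible on the right carrier at crop (430,80), so the turn is about 115° clockwise. Next I refine the knob, the turntable yaw and the approach rows.

Run:
```python
from h import *
t=dict(np.load("top.npz")); g=cv2.cvtColor(t["pixels"],cv2.COLOR_RGB2GRAY)
w=world(t); m=((g<60)&(w[...,2]>125)&(abs(w[...,0]-486)<45)&(abs(w[...,1]-278)<45)); 
v,u=np.nonzero(m); (c,r)=cv2.minEnclosingCircle(np.stack([u,v],1).astype(np.float32)); print(len(u),c,r,w[m].mean(0)); k=ray_plane(t,u.mean(),v.mean(),142); print("knob",k,"r",r*(1046-142)/363)
im=dict(np.load("w1.npz")); A=[]
for a,b in [((440,225),(635,337)),((335,250),(200,390))]:
    p,q=[fray(im,(x+.5)/4-.5,(y+.5)/4-.5,32) for x,y in (a,b)]; d=q-p; ang=np.degrees(np.arctan2(d[1],d[0]))%360; A.append(ang); print(p.round(),q.round(),ang)
print("tube yaw",np.mean(A)-180)
print("carousel ctr via rim + ball depth",[im["depth"][y,x] for x,y in[(334,85),(294,115),(338,134)]])
# rows
yaw=np.radians(13.9); d=np.array([k[0]-374.6,k[1]+63.1])/18; dy=np.radians(121.1)/18
for i in range(18):
    c,s=np.cos(yaw),np.sin(yaw); print(round((c*d[0]+s*d[1])/50,2),round((s*d[0]-c*d[1])/50,2)); yaw+=dy
print(-dy/.12)
```

```text
243 (267.9459533691406, 225.4729766845703) 9.066492080688477 [486.6452082  278.03659602 141.63518563]
knob [486.61588145 277.97919014 142.        ] r 22.578812234001056
[477. 248.  32.] [448. 159.  32.] 251.76093128898728
[466. 297.  32.] [411. 364.  32.] 129.75086542617422
tube yaw 10.755898357580747
carousel ctr via rim + ball depth [np.float32(321.50153), np.float32(331.5481), np.float32(336.32294)]
0.21 -0.34
0.25 -0.31
0.28 -0.28
0.32 -0.24
0.34 -0.21
0.36 -0.16
0.38 -0.12
0.39 -0.07
0.4 -0.03
0.4 0.02
0.39 0.06
0.38 0.11
0.37 0.15
0.35 0.2
0.32 0.24
0.29 0.27
0.26 0.3
0.22 0.33
-0.9785156130394134
```

Emit:
step_arm:
  plan:
    - [1,0.21,-0.34,0.05,0,0,-0.96]
    - [1,0.25,-0.31,0.05,0,0,-0.96]
    - [1,0.28,-0.28,0.05,0,0,-0.96]
    - [1,0.32,-0.24,0.05,0,0,-0.96]
    - [1,0.34,-0.21,0.05,0,0,-0.96]
    - [1,0.36,-0.16,0.05,0,0,-0.96]
    - [1,0.38,-0.12,0.05,0,0,-0.96]
    - [1,0.39,-0.07,0.05,0,0,-0.96]
    - [1,0.4,-0.03,0.05,0,0,-0.96]
    - [1,0.4,0.02,0.05,0,0,-0.96]
    - [1,0.39,0.06,0.05,0,0,-0.96]
    - [1,0.38,0.11,0.05,0,0,-0.96]
    - [1,0.37,0.15,0.05,0,0,-0.96]
    - [1,0.35,0.2,0.05,0,0,-0.96]
    - [1,0.32,0.24,0.05,0,0,-0.96]
    - [1,0.29,0.27,0.05,0,0,-0.96]
    - [1,0.26,0.3,0.05,0,0,-0.96]
    - [1,0.22,0.33,0.05,0,0,-0.96]
    - [1,0,0,0,0,0,0]

```text
t: 4.45
ee_pos: [493.8, 274.6, 196.1]
orientation: [-1.264, -2.876, 0.0]
ft_force: [-0.2, 0.0, 0.8]
width: 88.0
grasp_force: 0.0
```

```bash
cat >> h.py <<'E'
def goto(p):
    o=get_obs(); H=R.from_rotvec(o["orientation"]).as_matrix(); print("shift/50 in tool:",(H.T@(np.array(p)-o["ee_pos"])/50).round(3))
E
python3 - <<'E'
from h import *
im=shot("w2"); goto((486.6,278,133))
E
```

```text
t 4.45 tcp [493.8 274.6 196.1] yaw 132.57 tilt [-0. -0. -1.] q [ 0.49  0.39  1.8  -0.    0.95 -0.26]
shift/50 in tool: [ 0.149 -0.044  1.262]
```

Emit:
step_arm:
  plan:
    - [1,0.15,-0.04,0.42,0,0,0]
    - [1,0,0,0.42,0,0,0]
    - [1,0,0,0.4,0,0,0]
    - [1,0,0,0,0,0,0]
    - [-1,0,0,0,0,0,0]
    - [-1,0,0,0,0,0,0]
    - [-1,0,0,0,0,0,0]
    - [-1,0,0,0,0,0,0]
    - [-1,0,0,0,0,0,0]

```text
t: 5.62
ee_pos: [486.9, 279.7, 134.6]
orientation: [1.261, 2.877, 0.002]
ft_force: [-0.3, -0.3, 0.9]
width: 43.4
grasp_force: 30.0
```

Emit:
step_arm:
  plan:
    - [-1,0,0,0,0,0,0.5]
    - [-1,0,0,0,0,0,1]
    - [-1,0,0,0,0,0,1]
    - [-1,0,0,0,0,0,1]
    - [-1,0,0,0,0,0,1]
    - [-1,0,0,0,0,0,1]
    - [-1,0,0,0,0,0,1]
    - [-1,0,0,0,0,0,1]
    - [-1,0,0,0,0,0,1]
    - [-1,0,0,0,0,0,1]
    - [-1,0,0,0,0,0,1]
    - [-1,0,0,0,0,0,1]
    - [-1,0,0,0,0,0,1]
    - [-1,0,0,0,0,0,1]
    - [-1,0,0,0,0,0,1]
    - [-1,0,0,0,0,0,1]
    - [-1,0,0,0,0,0,0.9]
    - [-1,0,0,0,0,0,0]
    - [-1,0,0,0,0,0,0]

```text
t: 8.0
ee_pos: [487.2, 279.6, 134.6]
orientation: [-3.093, -0.546, -0.002]
ft_force: [3.9, 0.6, -1.2]
width: 43.6
grasp_force: 30.0
```

Run:
```python
from h import *
im=shot("w3"); t=vision.get_image("top"); np.savez("top2.npz",**t)
a=cv2.resize(im["pixels"][...,::-1],(640,400)); b=cv2.resize(t["pixels"][185:285,215:325,::-1],None,fx=4,fy=4,interpolation=cv2.INTER_CUBIC)
b=cv2.copyMakeBorder(b,0,0,0,0,cv2.BORDER_CONSTANT); 
c=np.zeros((600,800,3),np.uint8); c[:,:]=0; a=cv2.resize(a[:, :],(360,225)); c[:400,:440]=b; c[:225,440:800]=a; cv2.imwrite("pics/c3.png",c)
```

```text
t 8.0 tcp [487.2 279.6 134.6] yaw 20.03 tilt [ 0.001  0.001 -1.   ] q [ 0.5   0.48  1.84 -0.    0.82  1.72]
```

View pics/c3.png

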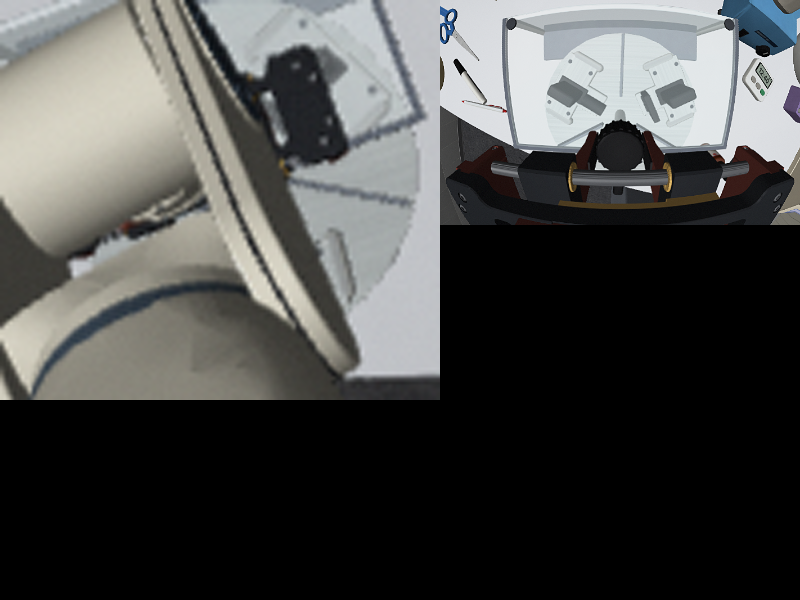

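The rear divider at (622,30–95) in the wrist inset stands exactly along the image vertical, so the disc is aligned with the tool's yaw of 20° and the hood. Next I release, rise, back off and look at the front carrier.

Emit:
step_arm:
  plan:
    - [1,0,0,0,0,0,0]
    - [1,0,0,0,0,0,0]
    - [1,0,0,0,0,0,0]
    - [1,0,0,-0.4,0,0,0]
    - [1,0,0,-0.8,0,0,0]
    - [1,-0.5,0,-0.6,0,0,0]
    - [1,-0.8,0,-0.2,0,0,0]
    - [1,-0.8,0,0,0,0,0]
    - [1,-0.5,0,0,0,0,0]
    - [1,0,0,0,0,0,0]
    - [1,0,0,0,0,0,0]

```text
t: 9.48
ee_pos: [365.4, 235.6, 234.7]
orientation: [-3.094, -0.543, -0.002]
ft_force: [-0.2, -0.7, 0.9]
width: 88.3
grasp_force: 0.0
```

Run:
```python
from h import *
im=shot("w4"); print(fproj(im,(409,250,91)))
```

```text
t 9.475 tcp [365.4 235.6 234.7] yaw 19.91 tilt [ 0.001  0.001 -1.   ] q [ 0.55  0.15  2.04 -0.    0.95  1.77]
(np.float64(321.5912616817891), np.float64(147.6242566762796))
```

View pics/w4.png

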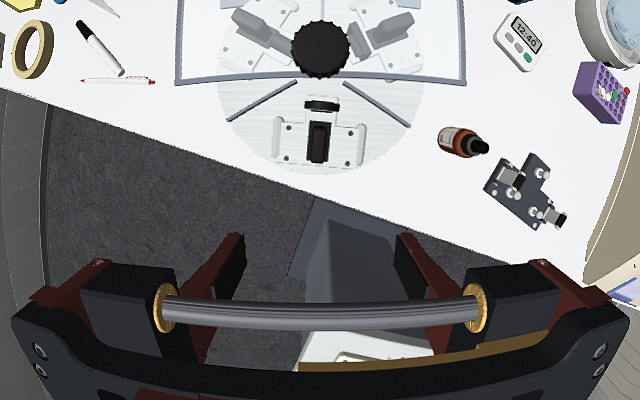

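The carrier with the round disc (320,103) is now at the front: handle at (320,143), side bars near (279,142) and (362,142), clear of the hood edge at row 78.

Run:
```python
from h import *
im=dict(np.load("w4.npz")); g=cv2.cvtColor(im["pixels"],cv2.COLOR_RGB2GRAY)
# handle: top surface = dark with depth near z 91
d=im["depth"]; v,u=np.indices(d.shape); r=np.hypot(u-im["cx"],v-im["cy"]); th=r/im["fx"]
s=np.where(r>0,np.tan(th)/np.maximum(r,1e-9),0); p=np.stack([(u-im["cx"])*s*d,(v-im["cy"])*s*d,d],-1)@im["T"][:3,:3].T+im["T"][:3,3]
print("z at handle",p[140,320].round(1),p[128:160:4,320,2].round(0), p[103,320].round(1))
c,sn=np.cos(np.radians(19.95)),np.sin(np.radians(19.95)); A=np.array([[c,sn],[-sn,c]])
def loc(q): return (q[...,:2]-[487,278.8])@A.T   # carousel frame
roi=np.zeros(d.shape,bool); roi[85:180,260:380]=1
m=roi&(g<70)&(p[...,2]>80)&(p[...,2]<98); L=loc(p[m]); print("handle top n",m.sum(),np.percentile(L,[2,50,98],axis=0).round(1).tolist(), np.percentile(p[m][:,2],[5,50,95]))
for a in [(283,118),(276,165),(359,118),(364,167)]: print("bar",loc(fray(im,*a,33)).round(1))
m2=roi&(g<80)&(p[...,2]<75)&(p[...,2]>45)&(v<112); L=loc(p[m2]); print("disc",np.percentile(L,[2,50,98],axis=0).round(1).tolist())
goto((*(np.array([487,278.8])+A.T@[-83,0]),76))
```

```text
z at handle [415.2 253.8  91.2] [90. 91. 91. 91. 90. 90. 89. 90.] [448.  265.7  75.5]
handle top n 503 [[-96.6, -3.7], [-80.7, 2.9], [-64.9, 9.5]] [88.1509914  90.22726714 91.57947755]
bar [-55.9  41.8]
bar [-108.9   50.8]
bar [-55.8 -42.2]
bar [-111.2  -49. ]
disc [[-47.9, -17.0], [-43.1, 0.0], [-38.9, 15.9]]
shift/50 in tool: [0.916 0.018 3.173]
```

Emit:
step_arm:
  plan:
    - [1,0.5,-0.01,0.3,0,0,0]
    - [1,0.45,0,0.6,0,0,0]
    - [1,0,0,0.7,0,0,0]
    - [1,0,0,0.7,0,0,0]
    - [1,0,0,0.5,0,0,0]
    - [1,0,0,0.37,0,0,0]
    - [1,0,0,0,0,0,0]
    - [-1,0,0,0,0,0,0]
    - [-1,0,0,0,0,0,0]
    - [-1,0,0,0,0,0,0]
    - [-1,0,0,0,0,0,0]
    - [-1,0,0,0,0,0,0]
    - [-1,0,0,0,0,0,0]
    - [-1,0,0,0,0,0,0]

```text
t: 11.28
ee_pos: [408.9, 251.8, 75.9]
orientation: [3.094, 0.543, -0.0]
ft_force: [0.2, 0.4, -0.6]
width: 21.2
grasp_force: 0.0
```

Still closing; I'll wait, then lift slightly.

Emit:
step_arm:
  plan:
    - [-1,0,0,0,0,0,0]
    - [-1,0,0,0,0,0,0]
    - [-1,0,0,0,0,0,0]
    - [-1,0,0,-0.2,0,0,0]
    - [-1,0,0,-0.4,0,0,0]
    - [-1,0,0,0,0,0,0]

```text
t: 12.02
ee_pos: [409.7, 252.2, 107.2]
orientation: [-3.093, -0.543, -0.004]
ft_force: [0.2, 0.2, -2.4]
width: 13.8
grasp_force: 30.0
```

Emit:
step_arm:
  plan:
    - [-1,0,0,-0.6,0,0,0]
    - [-1,0,0,-0.8,0,0,0]
    - [-1,0,0,-0.6,0,0,0.4]
    - [-1,0,0,0,0,0,0.8]
    - [-1,0,0,0,0,0,1]
    - [-1,0,0,0,0,0,1]
    - [-1,0,0,0,0,0,0.8]
    - [-1,0,0,0,0,0,0.34]
    - [-1,0.14,0.4,0,0,0,0]
    - [-1,0.24,0.8,0,0,0,0]
    - [-1,0.26,0.85,0,0,0,0]
    - [-1,0.26,0.85,0,0,0,0]
    - [-1,0.26,0.85,0,0,0,0]
    - [-1,0.26,0.85,0,0,0,0]
    - [-1,0.24,0.7,0,0,0,0]
    - [-1,0.12,0.4,0,0,0,0]
    - [-1,0,0,0,0,0,0]
    - [-1,0,0,0,0,0,0]

```text
t: 14.28
ee_pos: [446.9, -43.9, 205.5]
orientation: [-3.13, 0.272, 0.001]
ft_force: [-0.6, 0.2, -2.8]
width: 13.9
grasp_force: 30.0
```

Run:
```python
from h import *
im=shot("w5"); s=vision.get_image("scene"); np.savez("s5.npz",**s); t=vision.get_image("top"); np.savez("t5.npz",**t)
c=np.zeros((600,800,3),np.uint8)
c[:400,:400]=cv2.resize(im["pixels"][40:240,220:420,::-1],(400,400),interpolation=cv2.INTER_CUBIC)
c[:400,400:]=cv2.resize(s["pixels"][160:260,340:440,::-1],(400,400),interpolation=cv2.INTER_CUBIC)
c[400:,:400]=cv2.resize(t["pixels"][190:290,340:440,::-1],None,fx=2,fy=2)[:200].repeat(1,1)[:, :200].repeat(2,1)
cv2.imwrite("pics/c5.png",c)
```

```text
t 14.275 tcp [446.9 -43.9 205.5] yaw -9.95 tilt [-0.001  0.    -1.   ] q [-0.12  0.22  2.04  0.    0.89  1.62]
```

View pics/c5.png

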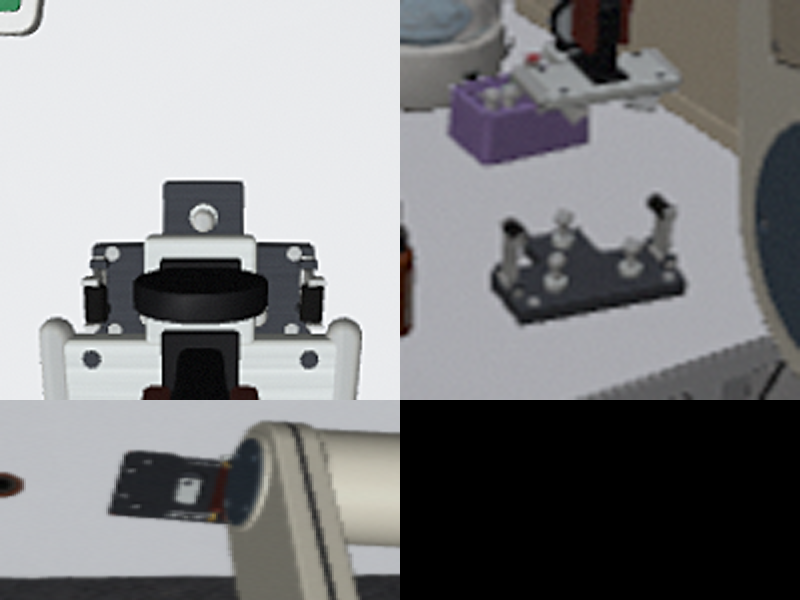

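The wrist crop shows the held carrier level and pointing the right way: nose edge at crop row 236, disc centre column 201. The seat's front ball is at (203,217) and its rollers at (95,302) and (312,302). So the seat lies about 1.5 mm to tool +y. I'll put numbers on this.

Run:
```python
from h import *
im=dict(np.load("w5.npz")); px=im["pixels"]; g=cv2.cvtColor(px,cv2.COLOR_RGB2GRAY).astype(int)
T=im["T_tool_cam"]; im2=dict(im); im2["T"]=T
tcpz=205.5
def tl(u,v,ztool): return fray(im2,u,v,ztool).round(1)
m=np.zeros(g.shape,np.uint8); m[140:156,312:332]=g[140:156,312:332]>120
n,l,s,c=cv2.connectedComponentsWithStats(m); i=1+np.argmax(s[1:,4]); print("ball px",s[i],c[i])
print("ball tool xy",tl(*c[i],tcpz-34), "expected 38 (from TCP at carrier -8)")
print("rollers", [tl(220+x/2,40+302/2,tcpz-60) for x in (95,312)])
print("col320 profile", [(v,g[v,322]) for v in range(152,182)])
for nm,q in dict(nosetop=(50,0,38),nosebot=(50,0,48),disctop_front=(42,0,0),disctop_back=(34,0,0)).items(): print(nm,np.round(fproj(im2,q),1))
print("row195 bars", [u for u in range(235,410) if abs(g[212,u]-g[212,u-1])>40])
print("exp bars", np.round(fproj(im2,(24,-52,43)),1),np.round(fproj(im2,(24,52,43)),1))
a=dict(np.load("w1.npz")); print("w1 ball depths vs z:",[ (a["T"][:3,:3]@np.array([*(np.tan(th)*np.array(x)/r),1.])*dd+a["T"][:3,3]).round(1) for (x,dd) in [((u-a["cx"],v-a["cy"]),a["depth"][v,u]) for u,v in [(333,85),(294,115),(338,133)]] for r in [np.hypot(*x)] for th in [r/a["fx"]]])
```

```text
ball px [315 142  14  14 147] [321.08843537 148.32653061]
ball tool xy [ 41.7   0.8 171.5] expected 38 (from TCP at carrier -8)
rollers [array([  3.5, -51.2, 145.5]), array([  3.6,  54.1, 145.5])]
col320 profile [(152, np.int64(189)), (153, np.int64(187)), (154, np.int64(185)), (155, np.int64(167)), (156, np.int64(68)), (157, np.int64(78)), (158, np.int64(120)), (159, np.int64(171)), (160, np.int64(205)), (161, np.int64(212)), (162, np.int64(222)), (163, np.int64(220)), (164, np.int64(219)), (165, np.int64(218)), (166, np.int64(218)), (167, np.int64(222)), (168, np.int64(177)), (169, np.int64(63)), (170, np.int64(4)), (171, np.int64(29)), (172, np.int64(36)), (173, np.int64(25)), (174, np.int64(8)), (175, np.int64(9)), (176, np.int64(6)), (177, np.int64(6)), (178, np.int64(7)), (179, np.int64(7)), (180, np.int64(9)), (181, np.int64(11))]
nosetop [320.8 159.5]
nosebot [320.8 157.1]
disctop_front [321.1 187.9]
disctop_back [321.1 204. ]
row195 bars [300, 301, 339, 340, 341, 401]
exp bars [239.3 199.6] [402.  199.7]
w1 ball depths vs z: [array([484. , -50.6,  38.7]), array([441.3, -17. ,  39.2]), array([433.4, -69.1,  38.9])]
```

Emit:
step_arm:
  plan:
    - [-1,0.04,0.02,0.5,0,0,0]
    - [-1,0,0,0.6,0,0,0]
    - [-1,0,0,0.5,0,0,0]
    - [-1,0,0,0,0,0,0]
    - [-1,0,0,0,0,0,0]

```text
t: 15.05
ee_pos: [449.7, -45.4, 126.6]
orientation: [3.13, -0.271, 0.001]
ft_force: [0.6, -0.0, -2.0]
width: 14.2
grasp_force: 30.0
```

Run:
```python
from h import *
im=shot("w6"); s=vision.get_image("scene"); np.savez("s6.npz",**s)
c=np.zeros((500,800,3),np.uint8)
c[:,:400]=cv2.resize(im["pixels"][110:235,270:370,::-1],(400,500),interpolation=cv2.INTER_CUBIC)
c[:400,400:]=cv2.resize(s["pixels"][170:250,350:430,::-1],(400,400),interpolation=cv2.INTER_CUBIC)
c[:,:400]=cv2.resize(im["pixels"][100:240,230:410,::-1],(400,500))
cv2.imwrite("pics/c6.png",c)
im2=dict(im); im2["T"]=im["T_tool_cam"]; z=get_obs()["ee_pos"][2]; 
for n,q in dict(ball=(38,0,z-34),nosebot=(50,0,48),seatnose=None,).items():
    if q: print(n,np.round(fproj(im2,q),1))
```

```text
t 15.05 tcp [449.7 -45.4 126.6] yaw -9.9 tilt [ 0.001 -0.    -1.   ] q [-0.13  0.36  2.08  0.    0.7   1.62]
ball [320.5 164.4]
nosebot [320.8 157.1]
```

View pics/c6.png

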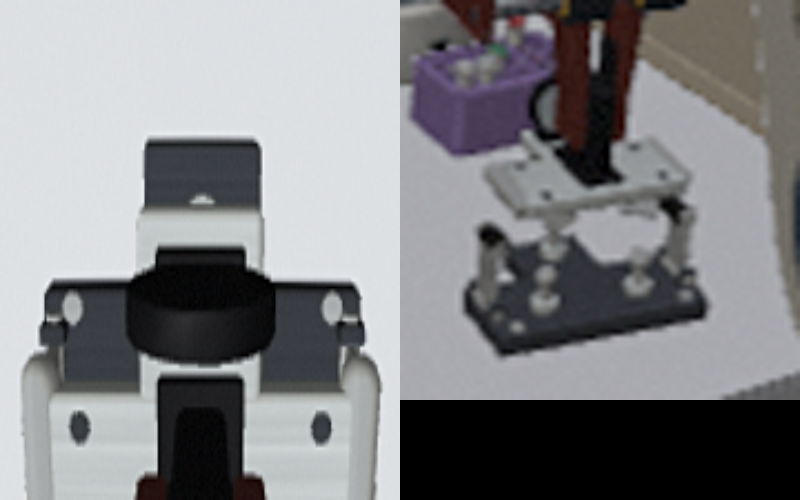

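The seat's outline (centre column 202.5) lies within 0.5 mm of the carrier's (201). The front ball's rim shows at row 154 where 156.6 is expected, so the carrier must go about 2 mm further forward. I'll correct that and lower to where the rollers engage.

Emit:
step_arm:
  plan:
    - [-1,0.04,0.01,0.1,0,0,0]
    - [-1,0,0,0.15,0,0,0]
    - [-1,0,0,0.15,0,0,0]
    - [-1,0,0,0.08,0,0,0]
    - [-1,0,0,0,0,0,0]

```text
t: 15.78
ee_pos: [451.4, -46.6, 101.6]
orientation: [3.13, -0.272, 0.001]
ft_force: [1.5, 0.8, 0.9]
width: 14.1
grasp_force: 30.0
```

Emit:
step_arm:
  plan:
    - [-1,0,0,0.06,0,0,0]
    - [-1,0,0,0.04,0,0,0]
    - [-1,0,0,0.04,0,0,0]
    - [-1,0,0,0,0,0,0]

```text
t: 16.27
ee_pos: [450.3, -46.4, 94.1]
orientation: [-3.13, 0.272, 0.003]
ft_force: [0.7, -0.6, -9.1]
width: 13.7
grasp_force: 30.0
```

Emit:
step_arm:
  plan:
    - [-1,0,0,0.04,0,0,0]
    - [-1,0,0,0.03,0,0,0]
    - [-1,0,0,0,0,0,0]

```text
t: 16.65
ee_pos: [449.3, -46.2, 90.8]
orientation: [-3.129, 0.272, 0.006]
ft_force: [-5.2, 2.1, -5.4]
width: 14.0
grasp_force: 30.0
```

Home height reached with only small side force. Release and let the balls centre it.

Emit:
step_arm:
  plan:
    - [-1,-0.04,0,0,0,0,0]
    - [-0.5,0,0,0,0,0,0]
    - [-0.5,0,0,0,0,0,0]
    - [-0.5,0,0,0,0,0,0]
    - [-0.5,0,0,-0.3,0,0,0]
    - [-0.5,0,0,-0.4,0,0,0]
    - [-1,0,0,0,0,0,0]
    - [-1,0,0,0,0,0,0]
    - [-1,0,0,0,0,0,0]
    - [-1,0,0,0,0,0,0]

```text
t: 17.9
ee_pos: [448.7, -46.1, 125.9]
orientation: [-3.13, 0.272, 0.002]
ft_force: [-1.1, 0.0, 0.8]
width: 0.7
grasp_force: 0.0
```

Emit:
step_arm:
  plan:
    - [-1,0,0,0.03,0,0,0]
    - [-1,0,0,0.04,0,0,0]
    - [-1,0,0,0,0,0,0]

```text
t: 18.27
ee_pos: [449.6, -46.2, 123.7]
orientation: [3.13, -0.272, 0.001]
ft_force: [-2.5, 0.5, 13.6]
width: 0.5
grasp_force: 7.4
```

Emit:
step_arm:
  plan:
    - [-1,0,0,0.02,0,0,0]
    - [-1,0,0,0.02,0,0,0]
    - [-1,0,0,0,0,0,0]
    - [-1,0,0,-0.3,0,0,0]
    - [-1,0,0,-0.8,0,0,0]
    - [-1,-0.5,0,-0.8,0,0,0]
    - [-1,-0.8,0,0,0,0,0]
    - [1,-0.4,0,0,0,0,0]
    - [1,0,0,0,0,0,0]
    - [1,0,0,0,0,0,0]

```text
t: 19.52
ee_pos: [366.6, -31.7, 215.9]
orientation: [3.13, -0.272, 0.001]
ft_force: [-0.2, 1.2, 0.2]
width: 26.6
grasp_force: 0.0
```

Run:
```python
from h import *
im=shot("w7"); s=vision.get_image("scene"); t=vision.get_image("top")
c=np.zeros((600,800,3),np.uint8)
x,y=map(int,fproj(im,(456,-45,50))); x=min(max(x,70),570); y=min(max(y,50),330)
c[:285,:400]=cv2.resize(im["pixels"][y-50:y+50,x-70:x+70,::-1],(400,285),interpolation=cv2.INTER_CUBIC)
c[:400,400:]=cv2.resize(s["pixels"][170:250,350:430,::-1],(400,400),interpolation=cv2.INTER_CUBIC)
c[300:600,:400]=cv2.resize(t["pixels"][150:285,220:400,::-1],(400,300),interpolation=cv2.INTER_CUBIC)
cv2.imwrite("pics/c7.png",c)
d=im["depth"]; v,u=np.indices(d.shape); r=np.hypot(u-im["cx"],v-im["cy"])+1e-9; q=np.tan(r/im["fx"])/r
p=np.stack([(u-im["cx"])*q*d,(v-im["cy"])*q*d,d],-1)@im["T"][:3,:3].T+im["T"][:3,3]
yw=np.radians(-9.85); A=np.array([[np.cos(yw),np.sin(yw)],[-np.sin(yw),np.cos(yw)]]); L=(p[...,:2]-[456.8,-46])@A.T
g=im["pixels"].min(-1)
for n,(x0,x1,y0,y1) in dict(left=(-28,4,18,38),right=(-28,4,-38,-18),nose=(37,40,-12,12),front=(0,8,-38,38),rear=(-34,-28,-38,38)).items():
    m=(L[...,0]>x0)&(L[...,0]<x1)&(L[...,1]>y0)&(L[...,1]<y1)&(g>120); print(n,m.sum(),np.median(p[m][:,2]) if m.any() else None)
```

```text
t 19.525 tcp [366.6 -31.7 215.9] yaw -9.93 tilt [ 0.001 -0.    -1.   ] q [-0.12  0.07  2.18 -0.    0.88  1.63]
left 630 51.61690775901863
right 625 51.71875983050768
nose 13 51.93955434272743
front 373 51.73027646326034
rear 369 51.6196280953078
```

View pics/c7.png

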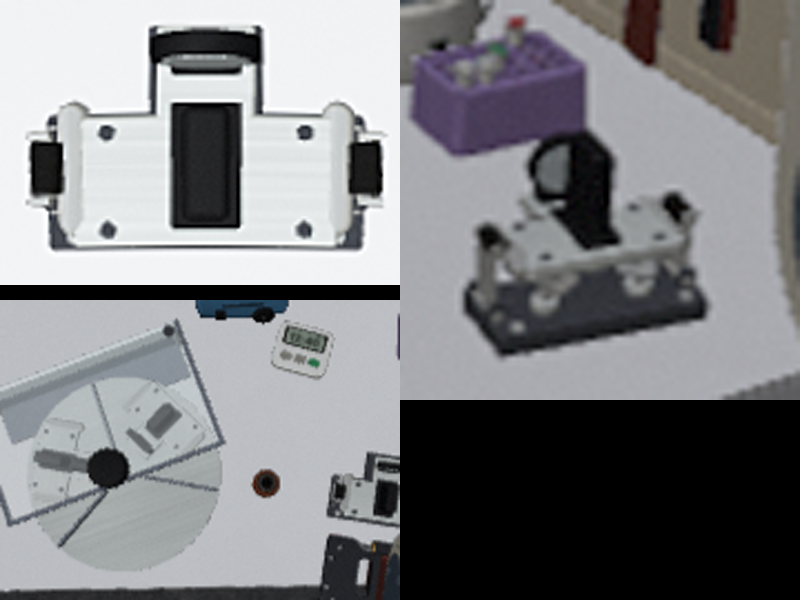

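The carrier is level: the plate top reads 51.6–51.9 mm everywhere, against 52.5 nominal and within calibration. It is centred between both rollers, which sit over the bars. The other two carriers, the bottle and the timer are unmoved. I'm handing it in.

```bash
python3 -c "
from workcell import ctrl
print(ctrl.close_job())"
```

```text
the job is handed in; nothing more can be done
None
```

The job is handed in, with about 19.5 s on the robot's clock: the mirror carrier sits level and released on the seat with both rollers over its bars, the other two carriers are still in the carousel, and the bottle, cooling block and timer were not touched.

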